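Set the marking punch on the award stand

TASK

Slide the vise jaw at least two centimetres open, leave it open, and then lift the finished spring-tipped punch out of the vise. Set its tip on the scribed crossing of the brass plate on the sloping award stand, with the punch square to the plate (not plumb), and press gently, so that the sprung tip is pushed about halfway in. Finish while still holding it there, and do not shift the stand or the other things on the table.

Things in the scene. Friction and masses are not known exactly. Their poses are not given: they have to be found in the camera images.
- vise: Bench vise, bolted down (mm). Origin on the table under the clamping place; z up. Slide direction is its x: fixed jaw at x 17 to 48, moving jaw on the -x side. Base x -130 to 70, 84 wide (114 over the 6 high bolt flanges). Two guideways, tops at z 30, with a 18 wide, 22 deep channel between them along x. Jaw tops at z 70.
- jaw (a joint): How far the vise's moving jaw has been slid open, in m: 0 shut, 0.06 fully open; opens along the vise's -x (towards the robot side). Moves by hand with about 3 N plus drag, and stays where it is left.
- jaw_lug (a point): Centre of the top of the steel lug on the moving jaw (mm): 16 thick along vise x, 30 wide along vise y, rising from the jaw top (70 above the table) to 109. Pinch or push it to slide the jaw. Moves with the jaw; shut, it lies at vise x = -54 and the jaw block (84 wide) spans vise x -64.5 to -14.5.
- punch: Spring-tipped marking punch, about 250 g (mm). Origin: centre of the underside of its aluminium guide block, 28 (x) x 40 (y) x 46 tall; z up. On the block a flat-sided steel neck 22 (x) x 26 (y), z 46 to 91: grip it there. A sprung tip sticks out below. It stands upright on the vise's guideways, axes along the vise's, tip free in the channel, and keeps standing with the jaw open.
- plunger (a joint): How far the sprung tip is pushed into the block, in m: 0 fully out (16 mm showing below the block), 0.012 fully in. The spring takes 1.5 N to start and 0.5 N more for each mm (4.5 N at half travel, 7.5 N at the end).
- tip (a point): The point of the sprung tip: on the punch's axis, 16 below the block's underside when fully out; it moves into the block with the plunger.
- plinth: Award stand of dark wood, 1.5 kg, loose on the table: base 124 x 120, with a slab sloping 0.35 rad (20 degrees), low edge at its -x, high edge at +x (highest point about 80 above the table). Origin under its centre; z up. A brass plate lies on the slope.
- plate: Brass plate on the slope of the award stand, 94 (along its x, uphill) x 90 (y) x 2. Origin at the centre of its underside; its z axis is square to the plate, out of it.
- mark (a point): The marked spot on the brass plate's upper face: the crossing of two thin scribed lines inside a scribed ring 16 in diameter, at plate x = 8, y = 12, about 64 above the table.
- trophy: bystander: silver two-handled cup on a dark foot, 115 tall, 90 over the handles (mm)
- small_cup: bystander: small silver two-handled cup, 80 tall, 63 over the handles (mm)
- screwdriver: bystander: screwdriver with a red handle, lying (mm)
- paint_jar: bystander: small paint jar with white cap, 44 diameter, 55 tall; stands between vise and award stand (mm)
- spare_block: bystander: plain dark wooden block 70 x 60 x 30 tall; stands between vise and award stand (mm)
- screw_tray: bystander: grey plastic tray 100 x 75 x 30 tall (mm)

How it is judged:
By the outcome, as a careful person would: the job done as asked, in the order asked, and still so for the second after the job is handed in, while the arm keeps its last pose, push and grip.
It also fails if it takes over 48 s, if anything falls off the work surface, if the arm or the gripper's body presses on something with over 40 N, if the wrist force passes 120 N, or if a joint passes its speed limit or range.

ROBOT

A 6-joint arm with a two-finger parallel gripper is mounted at the origin on the work surface. World frame = base frame: x ahead of the robot, y to its left, z up, the work surface at z = 0. Lengths are in m, angles in degrees, forces in N, time in s.
With the tool pointing down it reaches from about 0.375 to 0.75 m from the base axis. Payload 9 kg.
Tool frame: the origin (TCP) lies at the very end of the fingers, on their centre line; the grasp point (between the pads) lies 19 mm behind it; z points along the fingers, y is the line along which they close (so a half turn about z gives the same grasp; the last joint's range is limited). The gripper opens to 85 mm and grips with 20 to 120 N. Pads are 22 mm wide; open, the fingers measure 114 mm over their backs; the gripper's body (76 mm by 85 mm) begins 54 mm behind the grasp point. The pads swing forward as they close: fully open they stand 13 mm farther back than shut.
Start: joints at [-82.489, 5.964, 5.575, 89.605, 0, 77.527], TCP at [0.205, -0.564, 0.231] pointing down, gripper open.
Joint ranges: [-171.21, 171.21], [-48.23, 106.86], [-62.78, 66.21], [-105.2, 120.99], [-86.42, 89.51], [-180, 180]. Speed limits (degrees/s): [127.2, 127.2, 147.25, 180, 180, 180].

INTERFACE

Orientations are given as [roll, pitch, yaw] about the fixed x, y, z axes, in that order (R = Rz(yaw) Ry(pitch) Rx(roll)).
In Python, from workcell import sensors, vision, ticket gives the robot as it stands.
- The arm moves only by the tool apply_moves, never from a script. Its arguments are lists of equal length, an entry for each row: "translation": the shift along the world's x, y, z normalised to -1 to 1, where 1 is 0.6 m, a list of three; "yaw": the turn about the world's z normalised to -1 to 1, where 1 is pi/2 rad; "claw": the opening, from -1 (shut) to 1 (fully open). In form: {"translation": [[x, y, z], ...], "yaw": [yaw, ...], "claw": [claw, ...]}. A call has 1 to 5 rows; each row shifts and turns the commanded pose from where the row before left it; what a row does not reach is not made up. A row lasts 1/12 s, in which the tool goes at most 41.7 mm and 7.16 degrees, less where a joint would pass 70% of its speed; a pose out of reach is approached as far as the arm can. A call with a number of a shift or a turn outside -1 to 1 is refused whole. A call with a gripper value outside its range is refused whole. The fingers move at their own pace and stop on an object; "newtons" is the grip in N (left out, the last holds). Time passes only in rows, so rows that do not move let the fingers close. It gives the time, the measured TCP pose, the force, the opening and the grip force at its end, in the units of the state.
- sensors.sense(): the state, without advancing time (a new reading comes with each control period).
- vision.read_camera(name): name is "scene" or "top" or "wrist"; returns the picture (384x512x3 uint8, red, green, blue); there is no depth.
- vision.camera_info(name): a dict with "fovy" (degrees; the focal length in pixels is half the picture's height over the tangent of half this angle, whatever the lens; pixels are square), "cx", "cy" (the principal point, pixels), "rvec" (rotation vector, rad) and "tvec" (3), from world to camera coordinates, as OpenCV has them. Camera axes: x right, y down, z forward; pixel columns grow to the right and rows downward; lengths in m; the calibration is good to about 2 mm. A picture is of the moment at which its call begins: read the wrist's pose just before it. camera_info takes no time and is no camera call; for the wrist camera it gives the pose at the moment of the call.
- ticket.hand_in(): hands the job in; it is judged then, once.
The state is a dict: "time_s": time; "joint_positions": joint angles; "dq": joint speeds; "tau": joint torques, N m; "position": TCP position; "ee_rot": TCP orientation; "contact_force": force on the tool from outside, world axes, zero at the start; "ft_torque": the same for the moment, N m; "finger_gap": finger opening in m; "grip_force": force on a finger pad.
Only numpy, scipy, OpenCV 4.12 (cv2) and the standard library are available. Lean on these libraries where they do the work, as an engineer would, in place of code of your own. Each camera call takes 0.05 s, during which the arm holds its last target. There are 200 camera calls.

## Working session

There is one attempt and no reset: what is moved stays moved. The work goes in short steps, Python scripts to look and compute and a tool call to move; the robot and the scene stay as the last step left them, time stands still between calls to the robot, and variables do not carry over. Pictures are saved under pics/ and viewed, at most 10 in all, crops included, and the job is handed in when it is done.

Besides the shell and the picture viewer there is one more tool, called after ">>>" as name([rows], argument=value, ...), one row to a line, values as JSON. apply_moves: Moves the arm, as the interface text tells. Scaled input: -1 to 1 covers 0.6 m each way for a shift and pi/2 rad each way for a turn. Its arguments: {"type":"object","properties":{"translation":{"type":"array","items":{"type":"array","items":{"type":"number"}}},"yaw":{"type":"array","items":{"type":"number"}},"claw":{"type":"array","items":{"type":"number"}},"newtons":{"type":"number"}},"required":["translation","yaw","claw"]}

```bash
ls -la; mkdir -p pics
cat > h.py <<'E'
import numpy as np, cv2
from workcell import sensors, vision, ticket
def cam(n):
    i=vision.camera_info(n); f=192/np.tan(np.radians(i['fovy'])/2)
    return np.array([[f,0,i['cx']],[0,f,i['cy']],[0,0,1.]]),np.array(i['rvec'],float),np.array(i['tvec'],float)
def proj(n,P,c=None):
    K,r,t=c or cam(n); return cv2.projectPoints(np.array(P,float).reshape(-1,3),r,t,K,None)[0].reshape(-1,2)
def ray(n,uv,z,c=None):
    K,r,t=c or cam(n); R=cv2.Rodrigues(r)[0]; C=-R.T@t
    d=R.T@np.linalg.inv(K)@np.array([uv[0],uv[1],1.]); return C+d*(z-C[2])/d[2]
E
python3 - <<'E'
from h import *
print(sensors.sense())
for n in("scene","top","wrist"):
    print(n,vision.camera_info(n))
    p=vision.read_camera(n); cv2.imwrite(f"pics/{n}0.png",cv2.resize(p[:,:,::-1],(800,600),interpolation=cv2.INTER_CUBIC))
    np.save(f"pics/{n}0.npy",p)
E
```

```text
total 12
drwxr-xr-x  3 agent agent 4096 Nov 30 03:47 .
drwxr-xr-x 23 root  root  4096 Nov 30 03:47 ..
drwxr-xr-x  2 agent agent 4096 Nov 30 03:47 pics
{'time_s': 0.0, 'joint_positions': array([-8.24902594e+01,  6.00015651e+00,  5.52682729e+00,  8.96035913e+01,
       -5.29063304e-04,  7.75277434e+01]), 'dq': array([-0.03968333, -0.08387273, -0.04814564, -0.06407811,  0.01547586,
        0.02684392]), 'tau': array([-3.65411988e-04, -5.56931913e+01,  5.03648543e+01,  1.67218200e-02,
       -3.36052490e-04, -4.61074166e-06]), 'position': array([ 0.20500743, -0.56354076,  0.23050437]), 'ee_rot': array([-1.79924780e+02, -1.60957083e-02,  1.99819870e+01]), 'contact_force': array([-0.36954429,  0.586071  , -0.03804369]), 'ft_torque': array([-0.00145083,  0.06171312,  0.00127077]), 'grip_force': 0.0, 'finger_gap': 0.08532096060556364}
scene {'fovy': 54.91052017290817, 'cx': 252.25276859147047, 'cy': 195.2263626877038, 'rvec': array([ 1.35656319,  2.42093346, -0.70455842]), 'tvec': array([ 0.28857945, -0.36651633,  1.46629376])}
top {'fovy': 50.35427306857538, 'cx': 248.49870803150822, 'cy': 195.0604879562637, 'rvec': array([ 2.21783789, -2.16220355,  0.04803113]), 'tvec': array([-0.01118773,  0.60477166,  1.44409664])}
wrist {'fovy': 65.11346924401444, 'cx': 259.60246296639053, 'cy': 192.15536976229984, 'rvec': array([-2.36208001,  1.65259482,  0.2531017 ]), 'tvec': array([-0.60048632, -0.0402682 ,  0.3789126 ])}
```

View pics/top0.png

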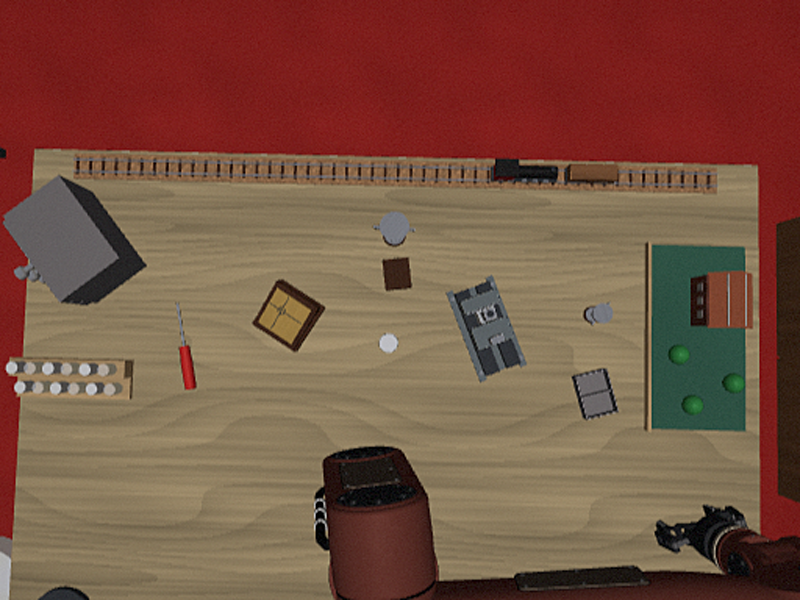

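View pics/scene0.png

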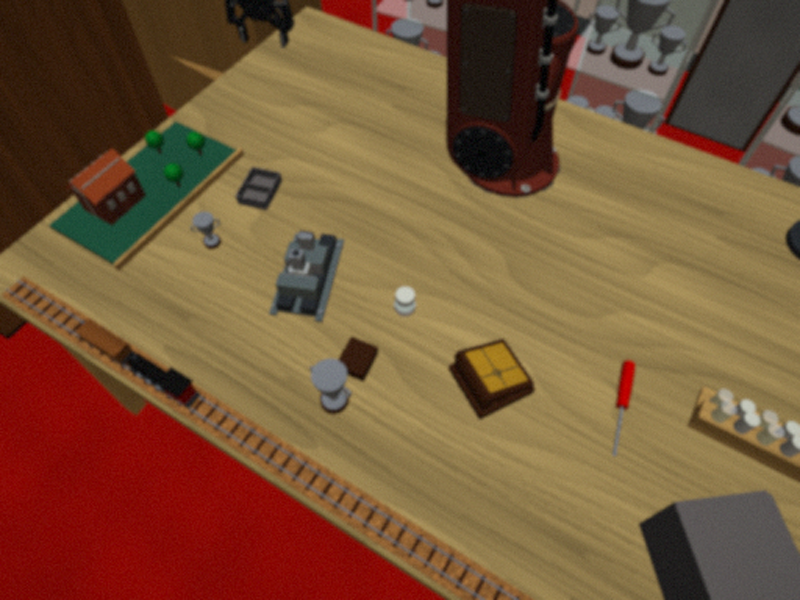

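Run:
```python
from h import *
K,r,t=cam("wrist"); R=cv2.Rodrigues(r)[0]; C=-R.T@t
from scipy.spatial.transform import Rotation as Ro
T=Ro.from_euler('xyz',[-179.92,-.016,19.98],degrees=True).as_matrix()
p=np.array([.205,-.5635,.2305])
print("cam in tool",T.T@(C-p),"cam z in tool",T.T@R[2],"cam x in tool",T.T@R[0])
s=.64
for n,uv,z in [("vise punch",(487,314),.12),("vise flange ends",(461,281),.0),("",(505,373),0),("plate c",(289,315),.06),("mark",(283,311),.064),("jar",(388,343),.055),("block",(397,274),.03)]:
    print(n,ray("top",(uv[0]*s,uv[1]*s),z).round(3))
a=np.load("pics/top0.npy")[150:270,140:360,::-1]
b=np.load("pics/scene0.npy")[130:280,160:360,::-1]
cv2.imwrite("pics/crop.png",np.vstack([cv2.resize(a[20:95],(790,270),interpolation=cv2.INTER_CUBIC),cv2.resize(b,(440,330),interpolation=cv2.INTER_CUBIC)[:, :].copy() if 0 else np.hstack([cv2.resize(b,(426,320),interpolation=cv2.INTER_CUBIC),np.zeros((320,364,3),np.uint8)])]))
```

```text
cam in tool [ 0.0752057   0.00081895 -0.14289294] cam z in tool [-0.29880114  0.00126072  0.95431456] cam x in tool [ 1.02808321e-03  9.99998972e-01 -9.99179090e-04]
vise punch [ 0.585 -0.207  0.12 ]
vise flange ends [ 0.665 -0.163  0.   ]
 [ 0.456 -0.268  0.   ]
plate c [0.574 0.223 0.06 ]
mark [0.583 0.236 0.064]
jar [0.518 0.002 0.055]
block [ 0.675 -0.014  0.03 ]
```

View pics/crop.png

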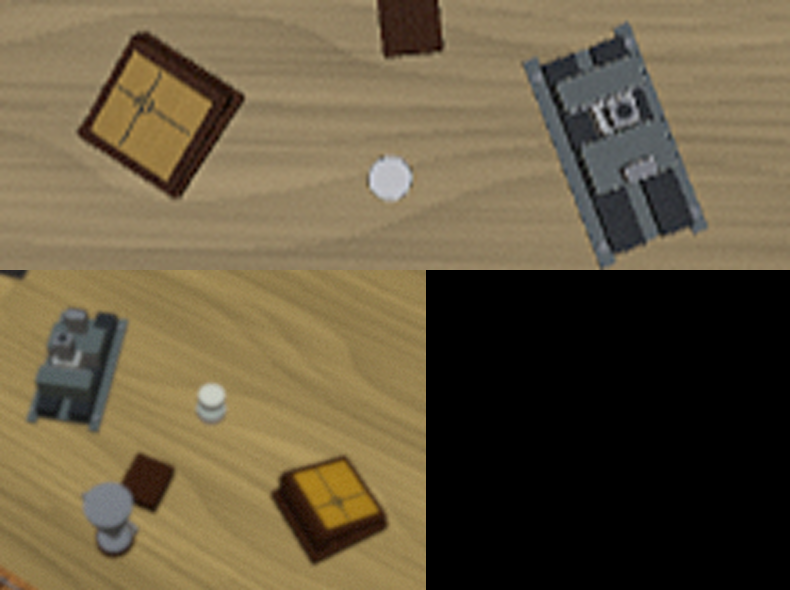

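Top view: the vise sits near (487,328) with yaw of about 20°, and its moving jaw is towards the robot. The stand is near (289,315) with yaw of about −29°, high side towards the trophy. Next I'll move the wrist camera over the vise.

>>> apply_moves([
  [0.04, 0.038, 0.008],
  [0.04, 0.038, 0.008],
  [0.04, 0.038, 0.008],
  [0.04, 0.038, 0.008],
  [0.04, 0.038, 0.008],
], yaw=[0, 0, 0, 0, 0], claw=[1, 1, 1, 1, 1])

```text
time_s: 0.57
position: [0.3259, -0.4486, 0.2553]
ee_rot: [-180.0, 0.0, 20.0]
contact_force: [1.0, 0.1, 0.8]
finger_gap: 0.0851
grip_force: 0.0
```

>>> apply_moves([
  [0.04, 0.038, 0.008],
  [0.04, 0.038, 0.008],
  [0.04, 0.038, 0.008],
  [0.04, 0.038, 0.008],
  [0.04, 0.038, 0.008],
], yaw=[0, 0, 0, 0, 0], claw=[1, 1, 1, 1, 1])

```text
time_s: 0.98
position: [0.446, -0.3345, 0.2794]
ee_rot: [-180.0, 0.0, 20.0]
contact_force: [-0.4, -0.6, 0.2]
finger_gap: 0.0854
grip_force: 0.0
```

>>> apply_moves([
  [0.04, 0.038, 0.008],
  [0.04, 0.038, 0.008],
  [0.04, 0.038, 0.008],
  [0.03, 0.03, 0.008],
  [0.02, 0.02, 0.0],
], yaw=[0, 0, 0, 0, 0], claw=[1, 1, 1, 1, 1])

```text
time_s: 1.4
position: [0.5487, -0.2354, 0.2992]
ee_rot: [180.0, -0.0, 20.1]
contact_force: [-0.4, -0.5, 0.6]
finger_gap: 0.0851
grip_force: 0.0
```

Run:
```python
from h import *
p=vision.read_camera("wrist"); cv2.imwrite("pics/w1.png",cv2.resize(p[:,:,::-1],(800,600),interpolation=cv2.INTER_CUBIC))
np.savez("pics/w1.npz",p=p,K=cam("wrist")[0],r=cam("wrist")[1],t=cam("wrist")[2])
s=sensors.sense(); print(s['time_s'],s['position'],s['ee_rot'],s['joint_positions'])
```

```text
1.45 [ 0.54977599 -0.23401097  0.29859753] [-1.79977844e+02 -7.28506379e-02  2.01615169e+01] [-3.56218205e+01  7.09762702e+00  1.38360676e+01  9.67157962e+01
  7.27003314e-02  1.24216663e+02]
```

View pics/w1.png

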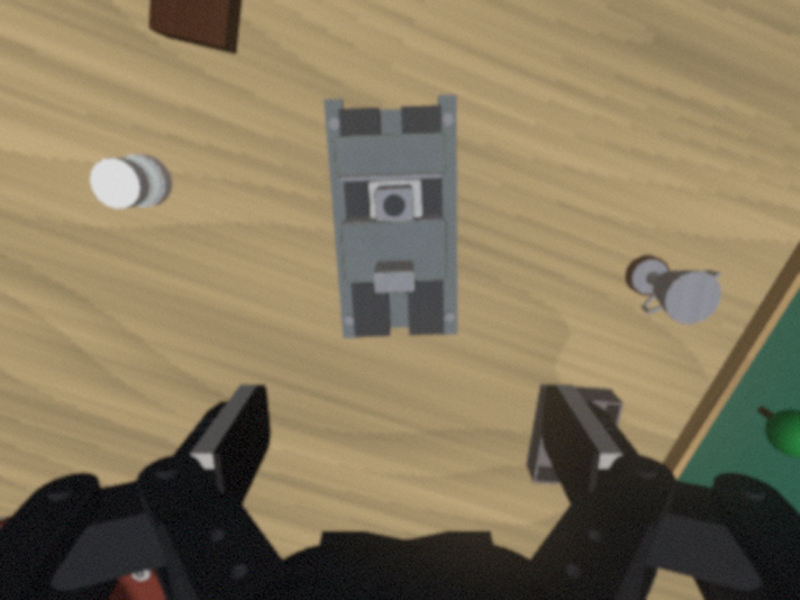

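The wrist view shows the vise base corners at (326,100), (457,96), (457,333) and (345,337), the punch neck top at (394,205), and the lug top at (394,281). I'll fit the vise pose to these points.

```bash
cat >> h.py <<'E'
from scipy.optimize import least_squares
def fit(c,pts,uv,x0):
    pts=np.array(pts)/1000; uv=np.array(uv)*.64
    def P(q):
        s,co=np.sin(q[2]),np.cos(q[2]); return np.c_[q[0]+co*pts[:,0]-s*pts[:,1],q[1]+s*pts[:,0]+co*pts[:,1],pts[:,2]]
    f=lambda q:(proj(None,P(q),c)-uv).ravel()
    r=least_squares(f,x0,loss='soft_l1'); return r.x,r.fun.reshape(-1,2)
E
python3 - <<'E'
from h import *
d=np.load("pics/w1.npz"); c=(d['K'],d['r'],d['t'])
pts=[(70,57,6),(70,-57,6),(-130,-57,6),(-130,57,6),(0,0,121),(-54,0,109),(48,42,70),(48,-42,70)]
uv=[(326,100),(457,96),(457,333),(345,337),(394,205),(394,281),(335,137),(443,134)]
x,r=fit(c,pts,uv,[.57,-.21,.36]); print(x[:2],np.degrees(x[2])); print((r/.64).round(1))
s,co=np.sin(x[2]),np.cos(x[2])
print("lug",x[0]-co*.054,x[1]-s*.054)
print("ind. punch",ray(None,np.array([394,205])*.64,.121,c),"lug",ray(None,np.array([394,281])*.64,.109,c))
E
```

```text
[ 0.58491729 -0.21175179] 22.207958140443733
[[-0.4 13. ]
 [ 0.7 12.1]
 [ 1.1 -7. ]
 [-2.2 -7.3]
 [-2.8  2.3]
 [ 1.  -0.7]
 [-0.8 -0.3]
 [ 3.7 -1.4]]
lug 0.5349231089944366 -0.2321621355858314
ind. punch [ 0.58698423 -0.2129825   0.121     ] lug [ 0.53418854 -0.23168307  0.109     ]
```

Run:
```python
from h import *
d=np.load("pics/w1.npz"); c=(d['K'],d['r'],d['t'])
uv=[(326,100),(457,96),(457,333),(345,337),(394,205),(394,281),(335,137),(443,134)]
for e in (4,6,8,10):
  pts=[(70+e,57,6),(70+e,-57,6),(-130-e,-57,6),(-130-e,57,6),(0,0,121),(-54,0,109),(48,42,70),(48,-42,70)]
  x,r=fit(c,pts,uv,[.57,-.21,.36]); print(e,x[:2],np.degrees(x[2]),abs(r).sum()); 
  if e==8: print((r/.64).round(1))
```

```text
4 [ 0.58496398 -0.21178746] 22.161421812676718 25.046667160647388
6 [ 0.58507349 -0.21177152] 22.15334135595624 19.604649521127428
8 [ 0.58539975 -0.21167531] 22.15956345370063 14.662518018870728
[[-1.1  2.3]
 [ 0.9  1.5]
 [ 1.1  0.1]
 [-1.6 -0.2]
 [-2.6  1.6]
 [ 1.  -1.3]
 [-0.6 -1. ]
 [ 3.9 -2. ]]
10 [ 0.58510782 -0.21179355] 22.083392287165328 14.558275680322069
```

>>> apply_moves([
  [-0.025, 0.003, -0.04],
  [0, 0, -0.06],
  [0, 0, -0.06],
  [0, 0, -0.06],
  [0, 0, -0.05],
], yaw=[0.022, 0, 0, 0, 0], claw=[1, 1, 1, 1, 1])

```text
time_s: 1.87
position: [0.531, -0.2353, 0.1336]
ee_rot: [-179.9, 0.1, 22.0]
contact_force: [0.3, 0.3, 0.8]
finger_gap: 0.0853
grip_force: 0.0
```

>>> apply_moves([
  [0, 0, -0.05],
  [0, 0, -0.03],
  [0, 0, -0.012],
  [0, 0, 0],
  [0, 0, 0],
], yaw=[0, 0, 0, 0, 0], claw=[1, 1, 1, -1, -1], newtons=30)

```text
time_s: 2.28
position: [0.5322, -0.236, 0.0821]
ee_rot: [180.0, -0.0, 22.0]
contact_force: [0.5, -0.4, -0.2]
finger_gap: 0.0641
grip_force: 0.0
```

>>> apply_moves([
  [0, 0, 0],
  [0, 0, 0],
  [0, 0, 0],
  [0, 0, 0],
  [0, 0, 0],
], yaw=[0, 0, 0, 0, 0], claw=[-1, -1, -1, -1, -1])

```text
time_s: 2.7
position: [0.5315, -0.2325, 0.0835]
ee_rot: [-179.7, -0.1, 22.1]
contact_force: [-10.1, 19.5, 18.5]
finger_gap: 0.0294
grip_force: 31.4
```

>>> apply_moves([
  [-0.013, -0.002, 0.002],
  [-0.012, -0.005, 0],
  [-0.012, -0.005, 0],
  [-0.012, -0.005, 0],
  [-0.012, -0.005, 0],
], yaw=[0, 0, 0, 0, 0], claw=[-1, -1, -1, -1, -1])

```text
time_s: 3.12
position: [0.4956, -0.247, 0.0835]
ee_rot: [-179.8, -0.1, 22.1]
contact_force: [-0.1, 10.9, 5.1]
finger_gap: 0.0297
grip_force: 32.6
```

>>> apply_moves([
  [0, 0, 0],
  [0, 0, 0],
  [0, 0, 0],
  [0, 0, 0],
  [0, 0, 0],
], yaw=[0, 0, 0, 0, 0], claw=[-1, -1, 0, 1, 1])

```text
time_s: 3.53
position: [0.496, -0.2494, 0.0834]
ee_rot: [179.9, -0.0, 22.0]
contact_force: [-0.3, -0.2, -0.1]
finger_gap: 0.0647
grip_force: 0.0
```

>>> apply_moves([
  [0, 0, 0.02],
  [0, 0, 0.05],
  [0, 0, 0.06],
  [0.02, 0.01, 0.05],
  [0.03, 0.01, 0.02],
], yaw=[0, 0, 0, 0, 0], claw=[1, 1, 1, 1, 1])

```text
time_s: 3.95
position: [0.5266, -0.2382, 0.2091]
ee_rot: [179.6, -0.2, 21.9]
contact_force: [0.4, 0.2, 0.5]
finger_gap: 0.0852
grip_force: 0.0
```

>>> apply_moves([
  [0, 0, 0],
  [0, 0, 0],
], yaw=[0, 0], claw=[1, 1])

```text
time_s: 4.12
position: [0.5264, -0.2372, 0.2042]
ee_rot: [179.9, -0.1, 22.0]
contact_force: [0.2, 0.7, -1.0]
finger_gap: 0.0856
grip_force: 0.0
```

Run:
```python
from h import *
c=cam("wrist")
p=vision.read_camera("wrist"); cv2.imwrite("pics/w2.png",cv2.resize(p[:,:,::-1],(800,600),interpolation=cv2.INTER_CUBIC))
np.savez("pics/w2.npz",p=p,K=c[0],r=c[1],t=c[2])
s=sensors.sense(); print(s['time_s'],s['position'],s['ee_rot'],s['joint_positions'])
```

```text
4.1667 [ 0.52546135 -0.23692234  0.2027976 ] [1.79981679e+02 9.18317531e-03 2.19969177e+01] [-3.72541510e+01  1.58610083e+00 -1.94309032e+00  8.64597584e+01
 -1.72594136e-02  1.20748928e+02]
```

View pics/w2.png

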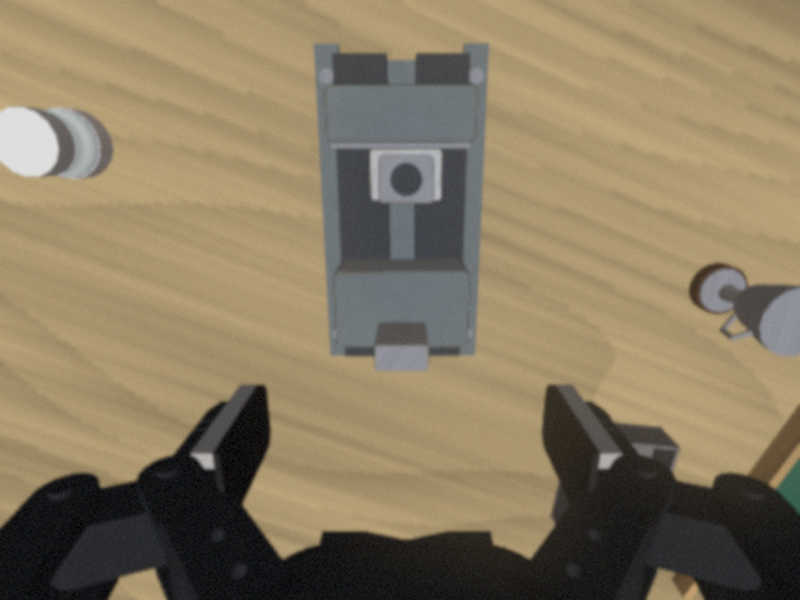

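The jaw is now about 38 mm open and the punch is still standing. Its neck-top centre is at (406,179), the block's top edge at v≈150 over u 370–442, and the lug top at (402,357).

Run:
```python
from h import *
d=np.load("pics/w2.npz"); c=(d['K'],d['r'],d['t'])
R=lambda u,v,z: ray(None,np.array([u,v])*.64,z,c)
for n,a in dict(neck=(406,179,.121),neckL=(377,180,.121),neckR=(436,180,.121),dot=(406,179,.121),lug=(402,357,.109),fixL=(326,85,.07),fixR=(478,85,.07),fixinL=(334,143,.07),fixinR=(470,143,.07)).items(): print(n,R(*a).round(4))
ps=[(0,0,121),(-92.5,0,109),(48,42,70),(48,-42,70),(17,42,70),(17,-42,70)]
print(fit(c,ps,[(406,179),(402,357),(326,85),(478,85),(333,143),(471,143)],[.585,-.21,.38]))
```

```text
neck [ 0.586  -0.2144  0.121 ]
neckL [ 0.5805 -0.202   0.121 ]
neckR [ 0.5908 -0.2275  0.121 ]
dot [ 0.586  -0.2144  0.121 ]
lug [ 0.4965 -0.2484  0.109 ]
fixL [ 0.613  -0.1569  0.07  ]
fixR [ 0.6439 -0.233   0.07  ]
fixinL [ 0.5866 -0.1709  0.07  ]
fixinR [ 0.6152 -0.2413  0.07  ]
(array([ 0.58470769, -0.21332303,  0.38235338]), array([[-1.95915707,  1.09049723],
       [ 0.50265526, -2.62139126],
       [-0.341367  , -0.87976164],
       [ 1.95850165, -0.51822688],
       [-3.12458045,  0.73989173],
       [ 4.63938148,  1.04541677]]))
```

>>> apply_moves([
  [0.04, 0.015, 0],
  [0.04, 0.015, 0],
  [0.02, 0.008, -0.02],
  [0, 0, -0.04],
  [0, 0, -0.04],
], yaw=[0, 0, 0, 0, 0], claw=[1, 1, 1, 1, 1])

```text
time_s: 4.58
position: [0.5854, -0.214, 0.1413]
ee_rot: [-180.0, 0.0, 22.0]
contact_force: [-0.0, -0.5, -1.1]
finger_gap: 0.0856
grip_force: 0.0
```

>>> apply_moves([
  [0, 0, -0.04],
  [0, 0, -0.04],
  [0, 0, -0.014],
  [0, 0, 0],
  [0, 0, 0],
], yaw=[0, 0, 0, 0, 0], claw=[1, 1, 1, 1, 1])

```text
time_s: 5.0
position: [0.5849, -0.2142, 0.0862]
ee_rot: [-180.0, 0.0, 21.9]
contact_force: [-0.1, -0.9, 1.3]
finger_gap: 0.0853
grip_force: 0.0
```

>>> apply_moves([
  [0, 0, 0],
  [0, 0, 0],
  [0, 0, 0],
  [0, 0, 0],
  [0, 0, 0],
], yaw=[0, 0, 0, 0, 0], claw=[-1, -1, -1, -1, -1], newtons=25)

```text
time_s: 5.42
position: [0.5858, -0.2142, 0.0867]
ee_rot: [180.0, -0.0, 22.0]
contact_force: [0.7, 0.3, 1.6]
finger_gap: 0.0259
grip_force: 18.0
```

>>> apply_moves([
  [0, 0, 0],
  [0, 0, 0],
  [0, 0, 0],
  [0, 0, 0.01],
  [0, 0, 0.015],
], yaw=[0, 0, 0, 0, 0], claw=[-1, -1, -1, -1, -1], newtons=25)

```text
time_s: 5.83
position: [0.5845, -0.2135, 0.1]
ee_rot: [-179.9, 0.1, 22.0]
contact_force: [0.5, -0.1, -2.1]
finger_gap: 0.0258
grip_force: 31.4
```

>>> apply_moves([
  [0, 0, 0.014],
  [0, 0, 0.012],
  [0.006, 0.0024, 0],
  [0.006, 0.0024, 0],
  [0.006, 0.0024, 0],
], yaw=[0, 0, 0, 0, 0], claw=[-1, -1, -1, -1, -1], newtons=20)

```text
time_s: 6.25
position: [0.5959, -0.2103, 0.1169]
ee_rot: [179.9, 0.1, 21.9]
contact_force: [-5.6, -2.7, 2.2]
finger_gap: 0.0257
grip_force: 32.1
```

>>> apply_moves([
  [0.005, 0.002, 0],
  [0.005, 0.002, 0],
  [0.005, 0.002, 0],
  [0, 0, 0],
  [0, 0, 0],
], yaw=[0, 0, 0, 0, 0], claw=[-1, -1, -1, -1, -1])

```text
time_s: 6.67
position: [0.6052, -0.2065, 0.1167]
ee_rot: [180.0, 0.1, 22.0]
contact_force: [-3.6, -3.0, 1.9]
finger_gap: 0.0255
grip_force: 32.1
```

Run:
```python
from h import *
c=cam("wrist")
p=vision.read_camera("wrist"); cv2.imwrite("pics/w3.png",cv2.resize(p[:,:,::-1],(800,600),interpolation=cv2.INTER_CUBIC))
np.savez("pics/w3.npz",p=p,K=c[0],r=c[1],t=c[2])
s=sensors.sense(); print(s['time_s'],s['position'],s['ee_rot'],s['contact_force'],s['ft_torque'])
```

```text
6.7167 [ 0.6051769  -0.20648816  0.11671056] [1.79970925e+02 3.74490544e-02 2.19542050e+01] [-2.51988877 -1.97038519  0.93556902] [-0.74469571  0.94816632  0.01942255]
```

View pics/w3.png

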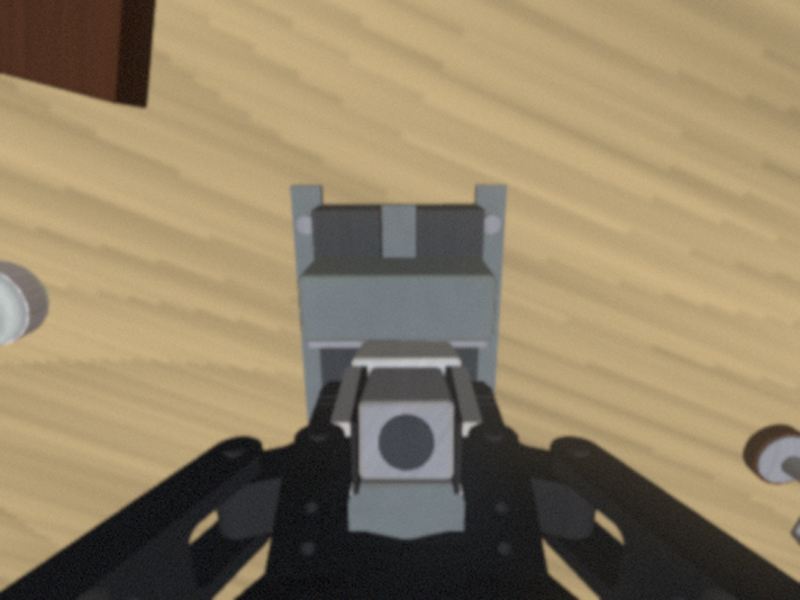

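The wrist view shows the punch tilting in the pads. Neck-top corners are at (358,403), (454,403), (453,481) and (358,481), the block's top front edge runs (353,362)–(462,362), and its lower front edge (360,341)–(456,341). I'll fit the tilt from these.

```bash
cat >> h.py <<'E'
from scipy.spatial.transform import Rotation as Ro
def punchfit(c,pos,rot,pts,uv,f=1/.64,x0=(0,0,.056,0.2)):
    # q: punch origin offset in tool frame x,y and origin depth (tool z), tilt (top toward tool +x)
    T=Ro.from_euler('xyz',rot,degrees=True).as_matrix(); pts=np.array(pts)/1000; uv=np.array(uv)/f
    def P(q):
        th=q[3]; u=np.array([np.sin(th),0,-np.cos(th)]); n=np.array([np.cos(th),0,np.sin(th)]); y=np.array([0,1,0])
        L=np.array([q[0],q[1],q[2]])+np.outer(pts[:,0],n)+np.outer(pts[:,1],y)+np.outer(pts[:,2]-.075,u)
        return pos+L@T.T
    g=lambda q:(proj(None,P(q),c)-uv).ravel()
    r=least_squares(g,[0,0,-.019,x0[3]],loss='soft_l1'); return r.x,r.fun.reshape(-1,2)
PTS=[(11,-13,91),(11,13,91),(-11,13,91),(-11,-13,91),(0,0,91),(14,-20,46),(14,20,46),(14,-20,0),(14,20,0)]
E
python3 - <<'E'
from h import *
d=np.load("pics/w3.npz"); c=(d['K'],d['r'],d['t'])
uv=[(358,403),(454,403),(453,481),(358,481),(406,442),(353,362),(462,362),(360,341),(456,341)]
pos=np.array([ 0.6051769,-0.20648816,0.11671056]); rot=[179.97,0.037,21.954]
for k in (9,7):
  x,r=punchfit(c,pos,rot,PTS[:k],uv[:k]); print(x[:3]*1000,np.degrees(x[3])); print((r/.64).round(1).tolist())
E
```

```text
[ -4.16816621   1.01116697 -16.0089031 ] 13.811767606949624
[[0.5, -0.2], [-0.0, -0.1], [0.4, 0.5], [0.9, 0.5], [0.2, 0.4], [-1.5, -1.6], [-1.6, -1.5], [2.8, 0.6], [-7.2, 0.6]]
[ -4.53609883   1.00903262 -15.70362002] 14.523677050815287
[[0.7, -0.4], [-0.3, -0.4], [0.3, 0.4], [1.0, 0.4], [0.2, 0.2], [-1.3, -0.1], [-1.8, -0.1]]
```

>>> apply_moves([
  [0.004, 0.0016, 0],
  [0.004, 0.0016, 0],
  [0.004, 0.0016, 0],
  [0, 0, 0],
  [0, 0, 0],
], yaw=[0, 0, 0, 0, 0], claw=[-1, -1, -1, -1, -1])

```text
time_s: 7.13
position: [0.6121, -0.2035, 0.1162]
ee_rot: [180.0, 0.1, 22.0]
contact_force: [-3.3, -3.0, -0.7]
finger_gap: 0.0256
grip_force: 31.7
```

>>> apply_moves([
  [-0.01, -0.004, 0],
  [-0.01, -0.004, 0.005],
  [-0.005, -0.002, 0.01],
  [0, 0, 0],
  [0, 0, 0],
], yaw=[0, 0, 0, 0, 0], claw=[-1, -1, -1, -1, -1])

```text
time_s: 7.55
position: [0.5978, -0.2096, 0.1267]
ee_rot: [179.9, -0.1, 21.9]
contact_force: [-0.1, -0.2, -2.0]
finger_gap: 0.026
grip_force: 31.5
```

Run:
```python
from h import *
c=cam("wrist");s=sensors.sense()
p=vision.read_camera("wrist"); q=cv2.resize(p[:,:,::-1][190:340,190:330],None,fx=4,fy=4,interpolation=cv2.INTER_CUBIC);cv2.imwrite("pics/w4.png",q);print(q.shape)
np.savez("pics/w4.npz",p=p,K=c[0],r=c[1],t=c[2],pos=s['position'],rot=s['ee_rot'])
print(s['time_s'],s['position'],s['ee_rot'],s['contact_force'])
```

```text
(600, 560, 3)
7.55 [ 0.59779052 -0.209571    0.12667179] [ 1.79937345e+02 -7.69057203e-02  2.19436314e+01] [-0.06030266 -0.22559784 -1.96218699]
```

View pics/w4.png

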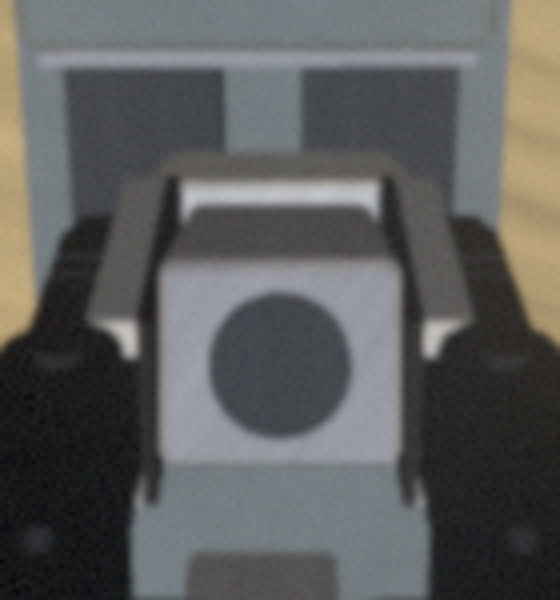

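Run:
```python
from h import *
d=np.load("pics/w4.npz"); c=(d['K'],d['r'],d['t'])
cv=[(160,262),(401,262),(400,462),(162,462),(281,365),(281,181),(281,207),(281,153)]
uv=(np.array(cv)+.5)/4-.5+190
P=PTS[:5]+[(14,0,46),(11,0,46),(14,0,0)]
for idx in ([*range(8)],[*range(7)],[0,1,4,5,6]):
  x,r=punchfit(c,d['pos'],d['rot'],[P[i] for i in idx],uv[idx],f=1); print((x[:3]*1000).round(2),np.degrees(x[3]).round(2)); print((r*4).round(1).tolist())
g=cv2.cvtColor(d['p'],cv2.COLOR_RGB2GRAY).astype(int); print(g[222:312,260].tolist())
```

```text
[ -6.09   0.98 -13.36] 18.56
[[2.6, -0.5], [-1.3, -0.3], [-0.1, 1.8], [0.1, 1.7], [0.1, -2.5], [-0.4, 2.5], [-0.4, -3.0], [-0.7, -0.1]]
[ -6.08   0.97 -13.36] 18.52
[[2.5, -0.4], [-1.4, -0.3], [-0.1, 1.8], [-0.0, 1.7], [0.0, -2.5], [-0.5, 2.3], [-0.5, -3.2]]
[ -4.98   0.96 -15.53] 18.73
[[0.3, -0.0], [0.7, 0.1], [-0.1, -0.1], [-0.5, 2.7], [-0.6, -2.6]]
[120, 123, 122, 120, 118, 112, 103, 96, 92, 91, 92, 98, 111, 142, 169, 186, 190, 188, 164, 121, 85, 75, 77, 76, 77, 76, 74, 76, 78, 77, 75, 82, 103, 119, 137, 143, 150, 155, 155, 149, 134, 103, 79, 68, 72, 69, 70, 71, 70, 69, 69, 72, 68, 66, 68, 72, 68, 73, 72, 71, 72, 70, 72, 69, 72, 70, 68, 72, 70, 71, 71, 73, 70, 69, 69, 67, 81, 104, 135, 150, 156, 155, 152, 139, 125, 123, 127, 124, 124, 128]
```

>>> apply_moves([
  [0, 0, -0.0175],
  [0.009, 0.0038, 0],
  [0.009, 0.0038, 0],
  [0.005, 0.002, 0],
  [0.004, 0.0016, 0],
], yaw=[0, 0, 0, 0, 0], claw=[-1, -1, -1, -1, -1])

```text
time_s: 8.02
position: [0.6132, -0.2024, 0.1145]
ee_rot: [-180.0, 0.2, 22.0]
contact_force: [-5.7, -3.7, -3.8]
finger_gap: 0.0259
grip_force: 31.3
```

>>> apply_moves([
  [0, 0, 0],
  [0, 0, 0],
  [-0.01, -0.004, 0.0],
  [-0.01, -0.004, 0.005],
  [-0.005, -0.002, 0.02],
], yaw=[0, 0, 0, 0, 0], claw=[-1, -1, -1, -1, -1])

```text
time_s: 8.43
position: [0.5972, -0.2083, 0.129]
ee_rot: [-179.9, 0.1, 22.0]
contact_force: [0.3, 0.5, -2.5]
finger_gap: 0.0256
grip_force: 31.3
```

>>> apply_moves([
  [0, 0, 0.04],
  [0, 0, 0.05],
  [0, 0, 0.05],
  [0, 0, 0.03],
  [0, 0, 0],
], yaw=[0, 0, 0, 0, 0], claw=[-1, -1, -1, -1, -1], newtons=80)

```text
time_s: 8.85
position: [0.6004, -0.2098, 0.2393]
ee_rot: [179.6, -0.3, 22.0]
contact_force: [1.3, 0.2, -1.5]
finger_gap: 0.0249
grip_force: 81.0
```

Run:
```python
from h import *
c=cam("wrist");s=sensors.sense()
p=vision.read_camera("wrist")
np.savez("pics/w5.npz",p=p,K=c[0],r=c[1],t=c[2],pos=s['position'],rot=s['ee_rot'])
print(s['time_s'],s['position'],s['ee_rot'],s['contact_force'],s['joint_positions'].round(1))
g=cv2.cvtColor(p,cv2.COLOR_RGB2GRAY).astype(int); print(g[215:312,260].tolist())
print(g[285,215:305].tolist())
```

```text
8.85 [ 0.60035391 -0.20983222  0.23925694] [179.5803585   -0.33636831  21.95023947] [ 1.32608747  0.18620403 -1.48856425] [-31.   11.8  12.8  90.4   0.  127. ]
[112, 114, 114, 110, 113, 111, 110, 100, 91, 84, 83, 80, 83, 81, 86, 84, 88, 92, 94, 92, 94, 116, 147, 173, 185, 186, 162, 129, 92, 76, 72, 71, 70, 75, 75, 73, 73, 78, 91, 111, 130, 138, 147, 151, 150, 148, 134, 109, 84, 71, 70, 73, 67, 70, 71, 70, 67, 72, 70, 69, 68, 69, 68, 71, 69, 68, 70, 70, 68, 74, 69, 68, 69, 75, 69, 74, 67, 74, 70, 73, 72, 66, 75, 98, 121, 142, 151, 153, 152, 153, 154, 155, 151, 151, 149, 150, 152]
[25, 30, 29, 36, 29, 32, 26, 29, 31, 35, 40, 47, 46, 51, 68, 110, 135, 148, 152, 153, 154, 156, 159, 160, 156, 155, 146, 124, 95, 76, 71, 72, 69, 70, 68, 70, 70, 69, 70, 72, 71, 71, 69, 70, 73, 69, 67, 68, 70, 69, 73, 69, 70, 68, 73, 72, 71, 71, 71, 71, 72, 84, 112, 139, 148, 150, 152, 154, 153, 153, 153, 150, 149, 140, 117, 78, 59, 57, 54, 48, 44, 40, 38, 38, 42, 45, 43, 40, 35, 38]
```

Run:
```python
from h import *
for f,uv in (("w4",[(260,235.0),(260,240.7),(229.8,254.7),(290,254.7),(260,281)]),("w5",[(260,236.7),(260,242.0),(229.8,254.05),(290,254.05),(259.8,280.3)])):
  d=np.load(f"pics/{f}.npz"); c=(d['K'],d['r'],d['t'])
  P=[(14,0,46),(11,0,46),(11,-13,91),(11,13,91),(0,0,91)]
  x,r=punchfit(c,d['pos'],d['rot'],P,uv,f=1); print((x[:3]*1000).round(2),np.degrees(x[3]).round(2),r.round(2).tolist())
```

```text
[ -4.66   1.02 -15.86] 18.72 [[-0.15, 0.27], [-0.15, -0.23], [-0.05, 0.14], [0.29, 0.18], [0.0, -0.36]]
[ -4.8    1.   -15.91] 20.18 [[-0.19, 0.06], [-0.19, -0.04], [-0.04, 0.09], [0.17, 0.13], [0.15, -0.24]]
```

>>> apply_moves([
  [0.002, 0.015, 0],
  [0.0045, 0.033, 0],
  [0.0045, 0.033, 0],
  [0.0045, 0.033, 0],
  [0.0045, 0.033, 0],
], yaw=[0.04, 0.075, 0.075, 0.075, 0.075], claw=[-1, -1, -1, -1, -1])

```text
time_s: 9.32
position: [0.6101, -0.1194, 0.2308]
ee_rot: [-179.9, 0.0, 52.9]
contact_force: [0.5, -0.8, -3.2]
finger_gap: 0.0251
grip_force: 80.8
```

>>> apply_moves([
  [0.0045, 0.033, 0],
  [0.0045, 0.033, 0],
  [0.0045, 0.033, 0],
  [0.0045, 0.033, 0],
  [0.0045, 0.033, 0],
], yaw=[0.075, 0.075, 0.075, 0.075, 0.075], claw=[-1, -1, -1, -1, -1])

```text
time_s: 9.73
position: [0.6235, -0.0203, 0.2308]
ee_rot: [-179.9, -0.0, 86.6]
contact_force: [0.7, 0.5, -2.7]
finger_gap: 0.0251
grip_force: 80.8
```

>>> apply_moves([
  [0.0045, 0.033, 0],
  [0.0045, 0.033, 0],
  [0.0045, 0.033, 0],
  [0.0045, 0.033, 0],
  [0.0045, 0.033, 0],
], yaw=[0.075, 0.075, 0.075, 0.075, 0.075], claw=[-1, -1, -1, -1, -1])

```text
time_s: 10.15
position: [0.6371, 0.0786, 0.2308]
ee_rot: [-179.9, -0.1, 120.4]
contact_force: [0.5, -0.3, -2.5]
finger_gap: 0.0252
grip_force: 80.8
```

>>> apply_moves([
  [0.0045, 0.033, 0],
  [0.0045, 0.033, 0],
  [0.0045, 0.033, 0],
  [0.004, 0.03, 0],
  [0.002, 0.015, 0],
], yaw=[0.075, 0.075, 0.075, 0.075, 0.04], claw=[-1, -1, -1, -1, -1])

```text
time_s: 10.57
position: [0.6487, 0.166, 0.2307]
ee_rot: [-180.0, -0.1, 151.1]
contact_force: [0.2, -0.3, -3.0]
finger_gap: 0.0251
grip_force: 80.8
```

>>> apply_moves([
  [0, 0, 0],
  [0, 0, 0],
], yaw=[0, 0], claw=[-1, -1])

```text
time_s: 10.73
position: [0.6488, 0.1641, 0.231]
ee_rot: [-179.9, -0.1, 150.6]
contact_force: [0.0, -0.4, -3.3]
finger_gap: 0.0249
grip_force: 80.8
```

Run:
```python
from h import *
c=cam("wrist");s=sensors.sense()
p=vision.read_camera("wrist");cv2.imwrite("pics/w6.png",cv2.resize(p[:,:,::-1],(800,600),interpolation=cv2.INTER_CUBIC))
np.savez("pics/w6.npz",p=p,K=c[0],r=c[1],t=c[2],pos=s['position'],rot=s['ee_rot'])
print(s['time_s'],s['position'],s['ee_rot'],s['contact_force'],s['joint_positions'].round(1))
```

```text
10.7333 [0.64879541 0.16405288 0.23102367] [-1.79947343e+02 -7.72430984e-02  1.50572604e+02] [ 0.02552394 -0.3966062  -3.28317035] [ 3.  18.7 19.9 91.3 -0.  32.5]
```

View pics/w6.png

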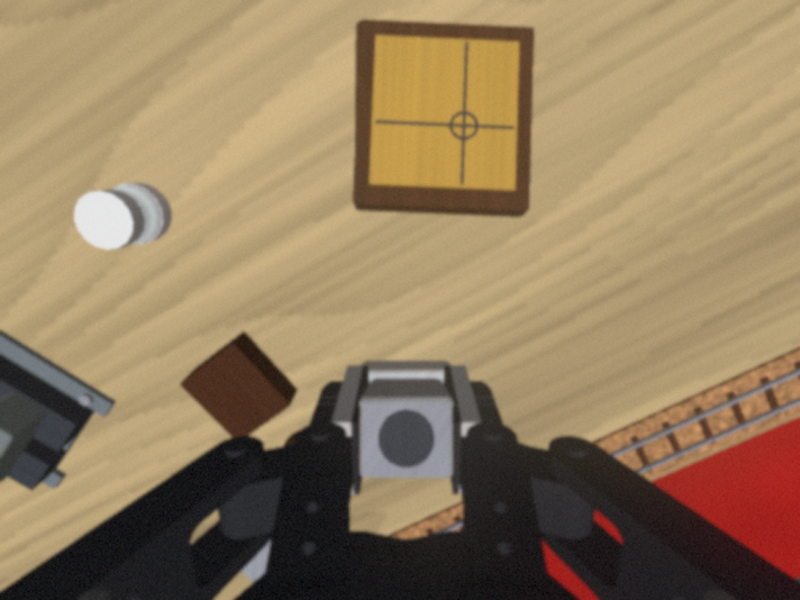

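The plate's corners are at (375,35), (520,41), (516,191) and (369,186), with the mark at (464,126) and the punch firmly held. I'll fit the plate pose and compute the move.

```bash
cat > pl.py <<'E'
from h import *
def platefit(c,uv,P,free):
    P=np.array(P)/1000
    def W(q):
        R=Ro.from_euler('ZY',[q[2],-(q[4] if free else .35)]).as_matrix(); m=np.array([q[0],q[1],q[3]if free else .064])
        return m+(P-np.array([.008,.012,.002]))@R.T
    r=least_squares(lambda q:(proj(None,W(q),c)-uv).ravel(),[.583,.236,-.51,.064,.35],loss='soft_l1'); return r.x,r.fun.reshape(-1,2)
E
python3 - <<'E'
from pl import *
d=np.load("pics/w6.npz"); c=(d['K'],d['r'],d['t'])
P=[(-47,-45,2),(-47,45,2),(47,45,2),(47,-45,2),(8,12,2)]
uv=(np.array([(375,35),(520,41),(516,191),(369,186),(464,126)])+.5)*.64-.5
for fr in (0,1):
  x,r=platefit(c,uv,P,fr); print(x[:2].round(4),np.degrees(x[2]).round(2),x[3:].round(4),r.round(1).tolist())
  m=ray(None,uv[4],.064,c); print("mark",m.round(4))
print("scribe dir",[np.degrees(np.arctan2(*(b-a)[1::-1])) for a,b in [(ray(None,(376*.64,122*.64),.064,c),ray(None,(514*.64,128*.64),.064,c))]])
E
```

```text
[0.5848 0.2396] -31.48 [0.064 0.35 ] [[0.2, 0.6], [-0.4, 0.5], [-0.2, -0.5], [0.3, -0.9], [0.0, -0.0]]
mark [0.5848 0.2395 0.064 ]
[0.5849 0.2393] -31.44 [0.066  0.3365] [[-0.1, 0.0], [-0.0, -0.1], [-0.0, 0.1], [0.1, -0.2], [0.1, 0.2]]
mark [0.5848 0.2395 0.064 ]
scribe dir [np.float64(58.288477505711356)]
```

>>> apply_moves([
  [-0.02, 0.019, 0],
  [-0.04, 0.038, 0],
  [-0.05, 0.048, 0],
  [-0.04, 0.038, -0.02],
  [-0.018, 0.018, -0.03],
], yaw=[-0.0233, 0, 0, 0, 0], claw=[-1, -1, -1, -1, -1])

```text
time_s: 11.2
position: [0.5469, 0.2622, 0.204]
ee_rot: [179.8, 0.1, 148.5]
contact_force: [-0.5, -1.0, -1.9]
finger_gap: 0.0249
grip_force: 80.9
```

>>> apply_moves([
  [0, 0, -0.03],
  [0, 0, -0.02],
  [0, 0, 0],
  [0, 0, 0],
], yaw=[0, 0, 0, 0], claw=[-1, -1, -1, -1])

```text
time_s: 11.53
position: [0.5486, 0.2595, 0.1718]
ee_rot: [-180.0, -0.0, 148.4]
contact_force: [0.6, 0.8, -2.4]
finger_gap: 0.0248
grip_force: 80.8
```

Run:
```python
from h import *
c=cam("wrist");s=sensors.sense()
p=vision.read_camera("wrist");cv2.imwrite("pics/w7.png",cv2.resize(p[:,:,::-1],(800,600),interpolation=cv2.INTER_CUBIC))
np.savez("pics/w7.npz",p=p,K=c[0],r=c[1],t=c[2],pos=s['position'],rot=s['ee_rot'])
print(s['time_s'],s['position'],s['ee_rot'],s['contact_force'],s['joint_positions'].round(1))
```

```text
11.5333 [0.54859967 0.2595256  0.17178503] [-1.79950193e+02 -4.50926625e-02  1.48440560e+02] [ 0.64913885  0.80893694 -2.37092749] [13.   7.   0.5 83.6 -0.  44.5]
```

View pics/w7.png

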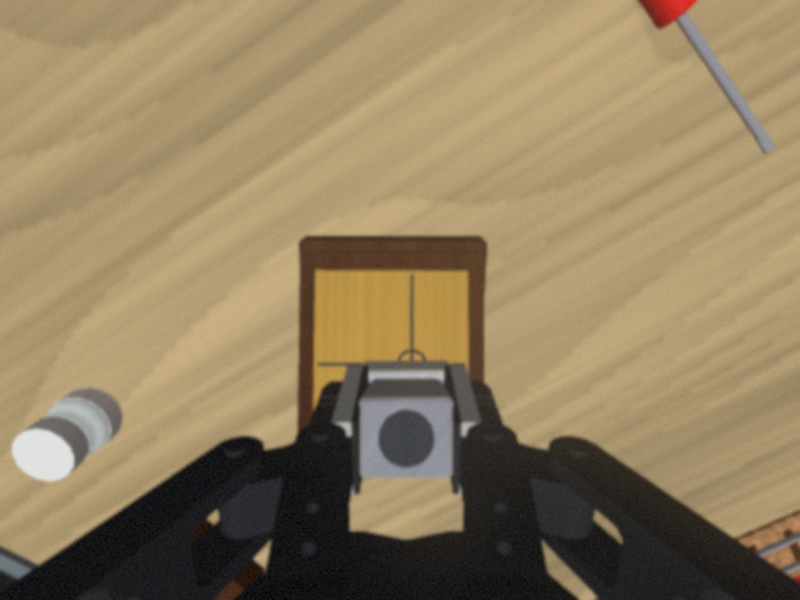

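The plate lies square in view. The uphill scribe is at u=412 and the cross scribe at v=364, so the mark is at (412,364), just behind the block. I'll recheck the offset from this near view.

Run:
```python
from pl import *
d=np.load("pics/w7.npz"); c=(d['K'],d['r'],d['t']); pos=d['pos']; rot=d['rot']
P=[(-47,-45,2),(-47,45,2),(8,12,2)]
uv=(np.array([(315,269),(469,268.5),(412,364)])+.5)*.64-.5
x,r=platefit(c,uv,P,0); print(x[:3],np.degrees(x[2]),r.round(1).tolist())
m=ray(None,uv[2],.064,c); print("mark",m.round(4))
g=cv2.cvtColor(d['p'],cv2.COLOR_RGB2GRAY).astype(int); print(g[222:312,260].tolist(),g[195,250:280].tolist(),g[225:240,215].tolist())
T=Ro.from_euler('xyz',rot,degrees=True).as_matrix()
for L in (91,85):
  th=np.radians(20.2); off=np.array([-.0048,.001,-.0159])-L/1000*np.array([np.sin(th),0,-np.cos(th)])
  print(L,"tip",(pos+T@off).round(4),"mark-tip",(m-pos-T@off).round(4))
```

```text
[ 0.58399341  0.24041684 -0.54965286] -31.49278933087797 [[0.2, 0.1], [-0.4, 0.4], [0.2, -0.6]]
mark [0.5844 0.24   0.064 ]
[144, 131, 109, 103, 121, 140, 148, 144, 129, 107, 91, 90, 94, 99, 115, 145, 167, 179, 178, 160, 126, 91, 75, 76, 73, 74, 72, 74, 67, 77, 76, 89, 108, 126, 139, 145, 146, 148, 145, 130, 105, 80, 72, 71, 69, 65, 67, 67, 69, 66, 69, 65, 66, 68, 69, 66, 69, 69, 65, 70, 68, 68, 68, 68, 68, 63, 67, 68, 65, 67, 68, 67, 67, 63, 67, 72, 96, 121, 141, 146, 148, 149, 151, 156, 162, 163, 165, 162, 158, 159] [148, 151, 151, 151, 152, 153, 153, 154, 152, 151, 149, 140, 117, 102, 115, 138, 147, 148, 154, 150, 149, 151, 149, 151, 152, 153, 152, 147, 149, 148] [150, 154, 151, 149, 152, 146, 134, 110, 104, 125, 145, 151, 151, 152, 151]
91 tip [0.5799 0.2414 0.1023] mark-tip [ 0.0045 -0.0014 -0.0383]
85 tip [0.5782 0.2425 0.1079] mark-tip [ 0.0062 -0.0025 -0.0439]
```

>>> apply_moves([
  [0.001, 0, -0.015],
  [0.001, 0, -0.015],
  [0.001, 0, -0.012],
  [0, 0, -0.008],
  [0, 0, 0],
], yaw=[0, 0, 0, 0, 0], claw=[-1, -1, -1, -1, -1])

```text
time_s: 12.0
position: [0.5496, 0.2603, 0.1404]
ee_rot: [-179.9, -0.1, 148.6]
contact_force: [-0.1, -0.4, -2.3]
finger_gap: 0.025
grip_force: 80.8
```

```bash
cat > st.py <<'E'
from h import *
S=[]
for i in range(12):
    vision.read_camera("top"); S.append(sensors.sense())
p=np.mean([s['position'] for s in S],0); f=np.mean([s['contact_force'] for s in S],0); t=np.mean([s['ft_torque'] for s in S],0)
n=np.array([-.2916,.1787,.9397]); T=np.array([.5546,.2567,.1279])
print(S[-1]['time_s'],p.round(4),"F",f.round(2),"Fn",(f@n).round(2),"to go along n (mm)",((p-T)@n*1000).round(2),"lateral",((p-T)-n*((p-T)@n)).round(4),"tq",t.round(3),S[-1]['ee_rot'].round(2),S[-1]['finger_gap'])
E
python3 st.py
```

```text
12.6 [0.5504 0.2607 0.1424] F [ 0.24  0.05 -2.48] Fn -2.39 to go along n (mm) 15.55 lateral [ 0.0004  0.0012 -0.0001] tq [0.037 0.028 0.014] [1.7999e+02 1.0000e-02 1.4857e+02] 0.024858837928638643
```

>>> apply_moves([
  [0.0015, -0.003, -0.005],
  [0.0015, -0.001, -0.005],
  [0.0015, -0.001, -0.004],
  [0, 0, 0],
  [0, 0, 0],
], yaw=[0, 0, 0, 0, 0], claw=[-1, -1, -1, -1, -1])

```text
time_s: 13.02
position: [0.5529, 0.2575, 0.1334]
ee_rot: [-180.0, -0.0, 148.6]
contact_force: [0.3, -0.0, -2.8]
finger_gap: 0.0252
grip_force: 80.8
```

```bash
python3 st.py
```

```text
13.6167 [0.5531 0.2577 0.1339] F [-0.01 -0.05 -2.37] Fn -2.24 to go along n (mm) 6.25 lateral [ 0.0003 -0.0002  0.0001] tq [ 0.031  0.046 -0.022] [179.99   0.   148.57] 0.02497734140455109
```

>>> apply_moves([
  [0.0005, -0.0003, -0.0016],
  [0.0005, -0.0003, -0.0016],
  [0, 0, 0],
  [0, 0, 0],
], yaw=[0, 0, 0, 0], claw=[-1, -1, -1, -1])

```text
time_s: 13.95
position: [0.5536, 0.2572, 0.1318]
ee_rot: [-180.0, -0.0, 148.6]
contact_force: [0.2, -0.5, -2.1]
finger_gap: 0.0252
grip_force: 80.8
```

```bash
python3 st.py
```

```text
14.55 [0.5537 0.2573 0.1319] F [-0.07  0.11 -2.36] Fn -2.18 to go along n (mm) 4.15 lateral [ 0.0003 -0.0002  0.0001] tq [0.027 0.03  0.009] [179.99   0.   148.57] 0.0252187296732262
```

>>> apply_moves([
  [0.0005, -0.0003, -0.0016],
  [0.0005, -0.0003, -0.0016],
  [0, 0, 0],
  [0, 0, 0],
], yaw=[0, 0, 0, 0], claw=[-1, -1, -1, -1])

```text
time_s: 14.88
position: [0.5543, 0.257, 0.1301]
ee_rot: [180.0, 0.0, 148.6]
contact_force: [0.3, -0.2, -0.9]
finger_gap: 0.025
grip_force: 80.9
```

```bash
python3 st.py
```

```text
15.4833 [0.5543 0.2569 0.1301] F [-0.42  0.52 -0.69] Fn -0.43 to go along n (mm) 2.17 lateral [ 0.0003 -0.0002  0.0001] tq [0.082 0.053 0.004] [179.99   0.   148.57] 0.02523573941447072
```

>>> apply_moves([
  [0.0009, -0.0005, -0.0028],
  [0.0009, -0.0005, -0.0028],
  [0.0008, -0.0006, -0.0027],
  [0, 0, 0],
  [0, 0, 0],
], yaw=[0, 0, 0, 0, 0], claw=[-1, -1, -1, -1, -1])

```text
time_s: 15.9
position: [0.5559, 0.256, 0.1251]
ee_rot: [180.0, 0.0, 148.6]
contact_force: [-0.7, 1.2, 1.9]
finger_gap: 0.0251
grip_force: 81.3
```

```bash
python3 st.py
python3 - <<'E'
from h import *
c=cam("wrist");s=sensors.sense();p=vision.read_camera("wrist")
np.savez("pics/w8.npz",p=p,K=c[0],r=c[1],t=c[2],pos=s['position'],rot=s['ee_rot'])
g=cv2.cvtColor(p,cv2.COLOR_RGB2GRAY).astype(int); print(g[222:312,260].tolist());
for v in (215,225): print(v,g[v,250:280].tolist())
q=vision.read_camera("scene")[:,:,::-1][190:300,250:390]
cv2.imwrite("pics/fin.png",np.hstack([cv2.resize(q,None,fx=3,fy=3,interpolation=cv2.INTER_CUBIC),cv2.resize(p[:,:,::-1][180:290,205:320],None,fx=3,fy=3,interpolation=cv2.INTER_CUBIC)]))
m=[.5845,.2396,.064]; print("mark in scene crop",(proj("scene",m)-[250,190])*3,"wrist",proj("wrist",m))
E
```

```text
16.5 [0.5559 0.256  0.1251] F [-1.13  0.97  1.7 ] Fn 2.1 to go along n (mm) -3.12 lateral [ 0.0004 -0.0002  0.0001] tq [0.155 0.192 0.022] [179.99   0.   148.57] 0.025250663134406468
[146, 150, 149, 147, 147, 148, 144, 143, 131, 114, 98, 94, 95, 99, 121, 150, 170, 184, 185, 166, 130, 93, 80, 76, 77, 79, 75, 77, 75, 78, 84, 91, 112, 128, 139, 147, 149, 149, 146, 134, 110, 86, 74, 70, 69, 69, 68, 68, 72, 72, 70, 68, 69, 71, 68, 70, 68, 68, 68, 69, 70, 71, 66, 68, 65, 66, 68, 68, 68, 68, 69, 64, 70, 69, 65, 78, 94, 120, 145, 151, 151, 149, 143, 126, 89, 67, 61, 60, 60, 62]
215 [155, 155, 157, 156, 155, 158, 157, 156, 158, 155, 148, 139, 111, 103, 125, 144, 152, 158, 155, 155, 157, 155, 154, 154, 156, 156, 155, 160, 155, 152]
225 [156, 160, 156, 156, 158, 158, 154, 158, 156, 153, 147, 132, 105, 100, 124, 150, 154, 156, 157, 156, 156, 157, 154, 153, 154, 156, 154, 156, 158, 156]
mark in scene crop [[201.12002862 143.85994573]] wrist [[262.60155558 249.69753551]]
```

View pics/fin.png

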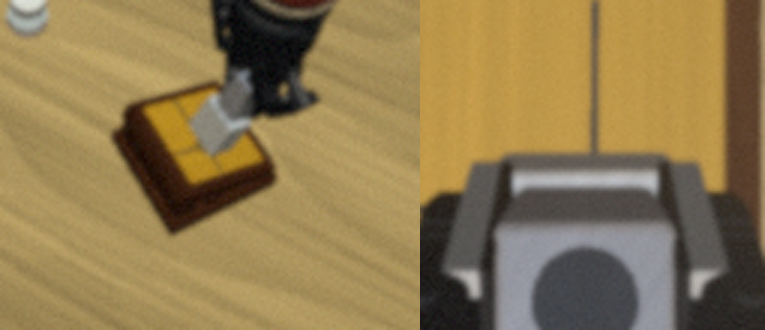

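Run:
```python
from h import *
R=Ro.from_euler('ZY',[np.radians(-31.5),-.35]).as_matrix(); m=np.array([.5845,.2396,.064])
f=lambda P:((proj("scene",m+(np.array(P)/1000)@R.T)-[250,190])*3+1).round(0).tolist()
print("block bottom",f([(14,20,10),(14,-20,10),(-14,-20,10),(-14,20,10)]))
print("block top",f([(14,20,56),(14,-20,56),(-14,-20,56),(-14,20,56)]))
print("neck top",f([(11,13,101),(11,-13,101)]))
print("plate corners",f([(39,33,0),(39,-57,0),(-55,-57,0),(-55,33,0)]))
print("line ends",f([(39,0,0),(0,-57,0),(0,33,0)]))
c=cam("wrist");d=np.load("pics/w8.npz")
print(punchfit(c,d['pos'],d['rot'],[(14,0,46),(11,0,46),(11,-13,91),(11,13,91),(0,0,91)],[(260,236.6),(260,242.1),(229.8,254.15),(290,254.15),(259.8,280.6)],f=1))
```

```text
block bottom [[207.0, 159.0], [185.0, 126.0], [206.0, 119.0], [229.0, 152.0]]
block top [[229.0, 132.0], [205.0, 98.0], [227.0, 92.0], [251.0, 125.0]]
neck top [[250.0, 97.0], [234.0, 74.0]]
plate corners [[190.0, 183.0], [141.0, 107.0], [212.0, 87.0], [262.0, 159.0]]
line ends [[172.0, 154.0], [171.0, 99.0], [221.0, 173.0]]
(array([-0.00367676, -0.00110392, -0.01607975,  0.35025365]), array([[-0.10633062,  0.15873054],
       [-0.11235658, -0.12981911],
       [-0.12893856,  0.12089824],
       [ 0.19245864,  0.19994794],
       [ 0.10017505, -0.35605593]]))
```

Run:
```python
from pl import *
d=np.load("pics/w8.npz"); c=(d['K'],d['r'],d['t']); p=d['p'].astype(int)
print("w8 punch, own cam:",punchfit(c,d['pos'],d['rot'],[(14,0,46),(11,0,46),(11,-13,91),(11,13,91),(0,0,91)],[(260,236.6),(260,242.1),(229.8,254.15),(290,254.15),(259.8,280.6)],f=1)[0].round(5))
sat=p[:,:,0]-p[:,:,2]
for u in (225,245,280,295): print("col",u,sat[120:215:1,u].tolist())
for v in (200,):print("row",v,sat[v,185:225].tolist(),sat[v,295:330].tolist())
# noise of calibration reads
r=[]
for i in range(10):
    k=cam("wrist"); R=cv2.Rodrigues(k[1])[0]; s=sensors.sense(); r.append(np.r_[-R.T@k[2],s['position']]); vision.read_camera("wrist")
r=np.array(r); print("std",r.std(0).round(5)); m=r.mean(0)
T=Ro.from_euler('xyz',[180,0,148.57],degrees=True).as_matrix(); print("cam in tool",T.T@(m[:3]-m[3:]))
```

```text
w8 punch, own cam: [-0.00368 -0.0011  -0.01609  0.35026]
col 225 [67, 65, 67, 64, 67, 66, 65, 68, 69, 68, 67, 68, 67, 67, 68, 68, 70, 71, 71, 69, 70, 73, 74, 71, 72, 70, 72, 71, 70, 61, 46, 37, 38, 39, 49, 48, 47, 50, 51, 49, 48, 46, 43, 45, 50, 47, 48, 51, 49, 49, 49, 48, 48, 47, 47, 55, 72, 96, 114, 120, 122, 118, 120, 118, 120, 119, 118, 123, 119, 121, 120, 120, 118, 122, 119, 120, 122, 120, 121, 119, 120, 119, 122, 121, 120, 123, 118, 120, 121, 119, 120, 119, 121, 122, 121]
col 245 [64, 63, 63, 65, 63, 66, 69, 70, 71, 71, 69, 71, 69, 70, 70, 71, 71, 68, 70, 71, 72, 69, 69, 69, 70, 70, 68, 67, 65, 60, 47, 39, 36, 36, 40, 47, 49, 47, 48, 50, 47, 50, 46, 47, 48, 46, 50, 50, 47, 49, 49, 46, 46, 50, 49, 54, 73, 96, 110, 118, 116, 115, 118, 117, 116, 116, 117, 116, 116, 120, 117, 116, 114, 116, 117, 117, 116, 118, 118, 117, 116, 116, 116, 118, 117, 116, 117, 117, 115, 117, 116, 117, 120, 119, 119]
col 280 [63, 63, 63, 60, 64, 63, 66, 65, 66, 66, 65, 65, 67, 68, 67, 67, 70, 66, 66, 66, 66, 65, 66, 67, 66, 67, 66, 64, 64, 64, 51, 36, 36, 37, 41, 48, 48, 45, 47, 45, 48, 49, 50, 46, 49, 50
[... 415 characters left out ...]
 48, 47, 46, 45, 47, 45, 46, 47, 50, 48, 47, 47, 52, 65, 88, 106, 107, 112, 111, 111, 110, 111, 113, 111, 114, 113, 113, 110, 111, 112, 112, 112, 113, 113, 113, 112, 114, 115, 113, 115, 114, 112, 115, 112, 114, 113, 113, 113, 112, 113, 112, 113]
row 200 [44, 48, 72, 97, 114, 119, 120, 118, 117, 115, 114, 114, 116, 116, 117, 118, 117, 121, 116, 117, 116, 118, 118, 120, 117, 117, 117, 116, 119, 117, 118, 119, 119, 119, 120, 118, 119, 122, 122, 122] [115, 113, 115, 113, 112, 117, 116, 117, 119, 116, 109, 87, 63, 50, 50, 51, 51, 50, 53, 48, 49, 46, 47, 53, 60, 64, 62, 63, 62, 64, 63, 63, 62, 62, 61]
std [0.e+00 0.e+00 0.e+00 1.e-05 1.e-05 2.e-05]
cam in tool [ 0.07614048 -0.00123174 -0.14267952]
```

```bash
cat > chk.py <<'E'
from h import *
from scipy.optimize import least_squares
def run(uv_low,uv_lr,q,c,pos,rot,L):
    T=Ro.from_euler('xyz',rot,degrees=True).as_matrix()
    th=q[3]; tip=pos+T@(np.array(q[:3])-L*np.array([np.sin(th),0,-np.cos(th)]))
    R=Ro.from_euler('ZY',[np.radians(-31.5),-.35]).as_matrix()
    # plate offset (a,b) of tip from mark in plate axes, plate plane through tip
    def res(s):
        W=lambda x,y: tip+(R@np.array([x-8-s[0],y-12-s[1],0]))/1000
        o=[]
        for u,v in uv_low:   # low edge x=-47
            A,B=proj(None,[W(-47,-45),W(-47,45)],c); t=(u-A[0])/(B[0]-A[0]); o.append(A[1]+t*(B[1]-A[1])-v)
        for (u,v),y in uv_lr:
            A,B=proj(None,[W(-47,y),W(47,y)],c); t=(v-A[1])/(B[1]-A[1]); o.append(A[0]+t*(B[0]-A[0])-u)
        return o
    r=least_squares(res,[0,0]); print("tip world",tip.round(4),"tip minus mark in plate axes mm",r.x.round(2),"res px",r.fun.round(2))
E
python3 - <<'E'
from chk import *
d=np.load("pics/w8.npz"); c=(d['K'],d['r'],d['t'])
run([(225,176.45),(295,176.65)],[((187.45,200),-45),((306.2,200),45),((262.85,225),12),((262.8,215),12)],[-.00368,-.0011,-.01609,.3503],c,d['pos'],d['rot'],.0853)
E
```

```text
tip world [0.5834 0.2378 0.061 ] tip minus mark in plate axes mm [-0.35 -2.07] res px [ 0.02 -0.02  1.17 -0.71 -0.26 -0.19]
```

The fixed camera offset showed up once the tool had turned, leaving the tip about 2 mm off in plate y. I'll lift off, shift and press again.

>>> apply_moves([
  [-0.0013, 0.0008, 0.0041],
  [-0.0013, 0.0008, 0.0042],
  [-0.0013, 0.0008, 0.0042],
  [0.0023, 0.0026, 0],
  [0, 0, 0],
], yaw=[0, 0, 0, 0, 0], claw=[-1, -1, -1, -1, -1])

```text
time_s: 17.52
position: [0.5549, 0.259, 0.1323]
ee_rot: [-180.0, -0.0, 148.6]
contact_force: [0.4, -0.4, -2.0]
finger_gap: 0.0252
grip_force: 80.9
```

>>> apply_moves([
  [0.0013, -0.0008, -0.0041],
  [0.0013, -0.0008, -0.0042],
  [0.0013, -0.0008, -0.0042],
  [0, 0, 0],
  [0, 0, 0],
], yaw=[0, 0, 0, 0, 0], claw=[-1, -1, -1, -1, -1])

```text
time_s: 17.93
position: [0.5572, 0.2575, 0.1251]
ee_rot: [180.0, -0.0, 148.6]
contact_force: [-0.7, 0.7, 1.7]
finger_gap: 0.0251
grip_force: 81.4
```

```bash
python3 st.py
python3 - <<'E'
from chk import *
c=cam("wrist");s=sensors.sense();p=vision.read_camera("wrist").astype(int)
g=cv2.cvtColor(p.astype(np.uint8),cv2.COLOR_RGB2GRAY).astype(float); sat=(p[:,:,0]-p[:,:,2]).astype(float)
def edge(a,o,lev):  # first crossing
    i=np.nonzero((a[:-1]-lev)*(a[1:]-lev)<=0)[0][0]; return o+i+(lev-a[i])/(a[i+1]-a[i])
low=[(u,edge(sat[165:190,u],165,83)) for u in (225,295)]
lr=[((edge(sat[200,183:200],183,83),200),-45),((edge(sat[200,298:315],298,83),200),45)]
for v in (215,225):
    a=153-g[v,254:274]; a[a<8]=0; lr.append(((254+(a*np.arange(20)).sum()/a.sum(),v),12))
e=[edge(g[231:240,260],231,138),edge(g[239:246,260],239,130),edge(g[249:258,260],249,112)]
print(low,lr,e)
q=punchfit(c,s['position'],s['ee_rot'],[(14,0,46),(11,0,46),(11,-13,91),(11,13,91),(0,0,91)],[(260,e[0]),(260,e[1]),(229.8,e[2]),(290,e[2]),(259.8,280.5)],f=1)[0]; print(q.round(4))
run(low,lr,q,c,s['position'],s['ee_rot'],.0853)
E
```

```text
18.5333 [0.5572 0.2576 0.1251] F [-0.98  1.03  1.57] Fn 1.95 to go along n (mm) -3.21 lateral [0.0017 0.0014 0.0003] tq [0.253 0.196 0.02 ] [179.99   0.   148.57] 0.024846960499513234
[(225, np.float64(175.89473684210526)), (295, np.float64(176.63636363636363))] [((np.float64(184.76666666666668), 200), -45), ((np.float64(303.4), 200), 45), ((np.float64(259.9366197183099), 215), 12), ((np.float64(259.9130434782609), 225), 12)] [np.float64(236.57142857142858), np.float64(241.94871794871796), np.float64(254.10526315789474)]
[-0.0037 -0.0011 -0.016   0.3496]
tip world [0.5847 0.2394 0.0609] tip minus mark in plate axes mm [-0.22  0.1 ] res px [ 0.29 -0.29  1.05 -0.74 -0.15 -0.15]
```

>>> apply_moves([
  [0.0003, -0.0002, -0.0007],
  [0, 0, 0],
  [0, 0, 0],
], yaw=[0, 0, 0], claw=[-1, -1, -1])

```text
time_s: 18.83
position: [0.5574, 0.2574, 0.1246]
ee_rot: [180.0, 0.0, 148.6]
contact_force: [-1.2, 1.9, 0.8]
finger_gap: 0.0253
grip_force: 81.4
```

```bash
python3 st.py; python3 -c "
from workcell import ticket; print(ticket.hand_in())"
```

```text
19.4333 [0.5574 0.2574 0.1246] F [-0.81  1.58  1.93] Fn 2.33 to go along n (mm) -3.79 lateral [0.0017 0.0014 0.0003] tq [0.359 0.161 0.025] [179.99   0.   148.57] 0.024923708892579204
the job is handed in; nothing more can be done
None
```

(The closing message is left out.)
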